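# Load the seed shaker

## Task

Get the seed shaker ready for a run: seat the loose carrier plate fully down on the blue shaker base, over its two pegs, and have both sample tins standing upright in it, each fully home in the pocket of its own shape. Set things down gently rather than dropping them, do not tip the tins over, and leave the dish and the steel pan where they are.

Things in the scene. Friction and masses are not known exactly. Their poses are not given: they have to be found in the camera images.
- shaker: Shaker base, fixed: blue box, 230 (x) by 130 (y) mm, its steel platform (220 by 120 mm) 60 mm above the bench. Two steel pegs stand on the platform on its y axis, 36 mm each side of the middle: 10 mm diameter, 18 mm tall, straight for 10 mm, then tapering to 4 mm at the tip. Origin: centre of the underside, on the bench; x along the long side, z up.
- shaker_seat (a point): The middle of the platform's top face, between the feet of the two pegs, where the carrier's origin comes to rest. Axes as the shaker's.
- carrier: Loose white plastic plate, 200 (x) by 100 (y) by 22 mm, 0.35 kg, balanced at its middle, where a finger rib (30 x, 14 y) rises to 64 mm above the underside. Two 15 mm through holes for the pegs, on its y axis, 36 mm each side of the middle; fits either way round. Round and oblong pocket in the top, 14 mm deep. Origin: centre of underside; x towards the round pocket, z up. Starts flat on bench.
- round_pocket (a point): Centre of the floor of the carrier's round pocket, 66 mm diameter, 60 mm along the carrier's +x, 8 mm above its underside. Axes as the carrier's.
- oblong_pocket (a point): Centre of the floor of the carrier's oblong pocket, 76 mm (carrier x) by 46 mm (carrier y), 57 mm along the carrier's -x, 8 mm above its underside. Axes as the carrier's.
- round_tin: Closed round aluminium sample tin, 60 mm diameter, 60 mm tall, about 0.15 kg, rigid. Origin: centre of the underside, z up. It starts upright on the bench.
- oblong_tin: Closed oblong aluminium sample tin, 70 (x) by 40 (y) by 60 (z) mm tall, about 0.15 kg, rigid, edges rounded by 3 mm. Origin: centre of the underside, x along the long side, z up. It starts upright on the bench. Fits its pocket either way round.
- dish: Bystander: closed clear petri dish, 96 mm diameter, 16 mm tall. Origin: centre of the underside.
- sieve_pan: Bystander: round steel sieve pan, 100 mm diameter, 45 mm tall. Origin: centre of the underside.

How it is judged:
At the end, for the whole second after the job is handed in: Carrier flat on the platform over both pegs (3 mm in height, 6 mm sideways, 0.12 rad, either way round); each tin upright (0.08 rad) on the floor of the pocket of its shape (3 mm in height, 6 mm sideways); all at rest (z of carrier in the frame of shaker_seat between -0.004 and 0.003 m and horizontal distance between carrier and shaker_seat below 0.006 m and angle between the x axis of carrier and the x axis of shaker, either way round below 0.12 rad and angle between carrier's own z axis and vertical below 0.05 rad and linear speed of each of carrier, round_tin, oblong_tin below 0.02 m/s and z of round_tin in the frame of round_pocket between -0.004 and 0.003 m and horizontal distance between round_tin and round_pocket below 0.006 m and angle between each of round_tin, oblong_tin's own z axis and vertical below 0.08 rad and z of oblong_tin in the frame of oblong_pocket between -0.004 and 0.003 m and horizontal distance between oblong_tin and oblong_pocket below 0.006 m); the robot touches nothing.
It fails at once if the dish or the sieve pan is pushed more than 40 mm from its place (distance of any of dish, sieve_pan from where it was at the start of the episode above 0.04 m).
It fails at once if the carrier or a tin is dropped (moves free of the fingers at over 0.7 m/s, a fall of some 25 mm) ((linear speed of carrier above 0.7 m/s and contact force between the fingers and carrier below 0.05 N) or (linear speed of round_tin above 0.7 m/s and contact force between the fingers and round_tin below 0.05 N) or (linear speed of oblong_tin above 0.7 m/s and contact force between the fingers and oblong_tin below 0.05 N)).
It fails at once if a tin is tipped over (angle between any of round_tin, oblong_tin's own z axis and vertical above 0.8 rad).
It also fails if it takes over 72 s, if anything falls off the work surface, if the arm or the gripper's body presses on something with over 40 N, if the wrist force passes 120 N, or if a joint passes its speed limit or range.

## Robot

A 7-joint arm with a two-finger parallel gripper is mounted at the origin on the work surface. World frame = base frame: x ahead of the robot, y to its left, z up, the work surface at z = 0. Lengths are in m, angles in rad, forces in N, time in s.
With the tool pointing down it reaches from about 0.4 to 0.85 m from the base axis. Payload 10.4 kg.
Tool frame: the origin (TCP) lies between the finger pads; the fingertips stand r.nose_length ahead of it and the grasp point (between the pads) lies 6 mm ahead of it (r.nose_length is the distance from the TCP to the fingertips, in m); z points along the fingers, x is the direction in which the jaws open and shut, and the axes are right-handed (so a half turn about z gives the same grasp; the last joint's range is limited). The gripper opens to 87 mm and grips with 3 to 60 N. Pads are 19 mm wide; open, the fingers measure 117 mm over their backs; the gripper's body (75 mm by 190 mm) begins 51 mm behind the grasp point.
Start: joints at [1.118, 0.332, -0.065, 1.46, 0.022, 1.35, -0.088], TCP at [0.26, -0.568, 0.248] pointing down, gripper open.
Joint ranges: [-2.6, 2.6], [-0.5, 2.12], [-1.47, 1.34], [0.16, 2.42], [-1.27, 4.41], [0.06, 2.06], [-2.6, 2.6]. Speed limits (rad/s): [2.22, 2.22, 2.79, 2.79, 3.14, 3.14, 3.14].

## Interface

Orientations are given as a unit quaternion [x, y, z, w].
In Python, from bench import r gives the robot as it stands. The module is installed in compiled form; this text tells all that it offers.
- The arm moves only by the shell command python3 -m creep 'ROWS' [OPENING] [FORCE]. ROWS is JSON, a list of rows, each an object of numbers: "x", "y", "z": the shift along the world's x, y, z in m; "spin": the turn about the world's z in degrees. In form: [{"x": .., "y": .., "z": .., "spin": ..}, ...]. A call has 1 to 12 rows; each row is the pose to reach, as a shift and turn from the pose commanded when the call began; what a row does not reach only later rows make up. A row lasts 1/8 s, in which the tool goes at most 62.5 mm and 10.7 degrees, less where a joint would pass 70% of its speed; a pose out of reach is approached as far as the arm can. A call with a gripper value outside its range is refused whole. OPENING is the finger opening in m, from 0 to 0.087, set as the call begins (- or left out, the last holds). The fingers move at their own pace and stop on an object; FORCE is the grip in N (left out, the last holds). Time passes only in rows, so rows that repeat a pose let the fingers close. It gives the time, the measured TCP pose, the force and the opening at its end, in the units of the state.
- r.read_state(): the state, without advancing time (a new reading comes with each control period).
- r.camera(name): name is "side" or "top" or "wrist"; returns a dict with "pixels" (480x640x3 uint8, blue, green, red), "z_map" (480x640 float32, m along the optical axis (not along the pixel's ray), 0 where there is no reading), "K" (3x3 intrinsics, pixels), "R" (3x3) and "t" (3): a world point X has camera coordinates R X + t. Camera axes: x right, y down, z forward; pixel columns grow to the right and rows downward; lengths in m; the calibration is good to about 2 mm. The wrist camera is an equidistant fisheye: a pixel r from the principal point sees the ray r / f radians off the axis. A picture is of the moment at which its call begins.
- r.close_job(): hands the job in, once; it reports no verdict.
The state is a dict: "time": time; "joint_positions": joint angles; "joint_vel": joint speeds; "joint_torque": joint torques, N m; "ee_pos": TCP position; "eef_rot": TCP orientation; "ft_force": force on the tool from outside, world axes, zero at the start; "torque": the same for the moment, N m; "width": finger opening in m.
Only numpy, scipy, OpenCV 4.12 (cv2) and the standard library are available. Lean on these libraries where they do the work, as an engineer would, in place of code of your own. Each camera call takes 0.05 s, during which the arm holds its last target. There are 200 camera calls.

## Working session

There is one attempt and no reset: what is moved stays moved. The work goes in short steps, Python scripts to look and compute and a shell command to move; the robot and the scene stay as the last step left them, time stands still between calls to the robot, and variables do not carry over. Pictures are saved under pics/ and viewed, about 8 in all and at most 12, crops included, and the job is handed in when it is done.

```bash
mkdir -p pics; cat > h.py <<'E'
import numpy as np, cv2
from bench import r
def cam(n):
    c=r.camera(n); c['R']=np.array(c['R']);c['t']=np.array(c['t']);c['K']=np.array(c['K']);return c
def cloud(c):
    z=c['z_map'];v,u=np.mgrid[:480,:640];K=c['K']
    P=np.stack([(u-K[0,2])/K[0,0]*z,(v-K[1,2])/K[1,1]*z,z],-1)
    return (P-c['t'])@c['R']
def ray(c,u,v,h):
    K=c['K'];d=np.array([(u-K[0,2])/K[0,0],(v-K[1,2])/K[1,1],1])@c['R'];o=-c['R'].T@c['t']
    return o+d*(h-o[2])/d[2]
E
python3 - <<'E'
from h import *
print({k:np.round(v,3) for k,v in r.read_state().items()}, r.nose_length)
a=cam('top');b=cam('side')
cv2.imwrite('pics/top.png',a['pixels']);cv2.imwrite('pics/side.png',b['pixels'])
import pickle;pickle.dump((a,b),open('s.pkl','wb'))
print(-a['R'].T@a['t'],-b['R'].T@b['t'])
E
```

```text
{'time': np.float64(0.0), 'joint_positions': array([ 1.118,  0.333, -0.065,  1.461,  0.022,  1.35 , -0.089]), 'joint_vel': array([-0.   ,  0.001, -0.001, -0.   , -0.   , -0.   ,  0.001]), 'joint_torque': array([-0.0000e+00, -6.2326e+01,  2.5000e-02, -3.8991e+01, -6.1000e-02,
        4.0000e-02,  0.0000e+00]), 'ee_pos': array([ 0.26 , -0.568,  0.247]), 'eef_rot': array([ 0.842, -0.54 , -0.001, -0.   ]), 'ft_force': array([-0.338,  1.369, -0.07 ]), 'torque': array([-0.005, -0.007,  0.014]), 'width': np.float64(0.087)} 0.025
[0.48987522 0.00885929 1.13998445] [0.0521831  0.5069518  0.93317217]
```

View pics/top.png

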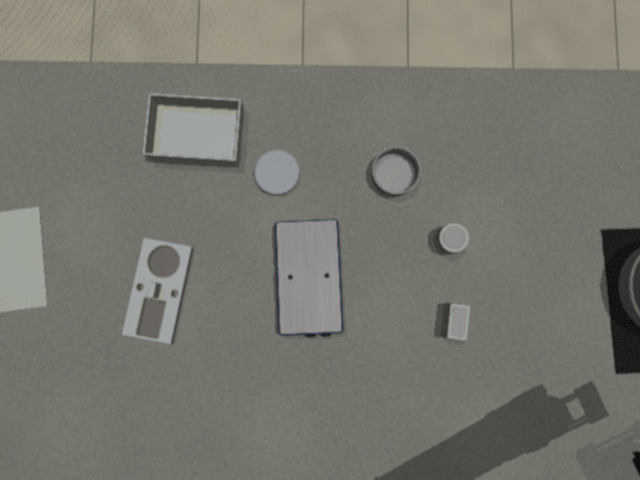

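View pics/side.png

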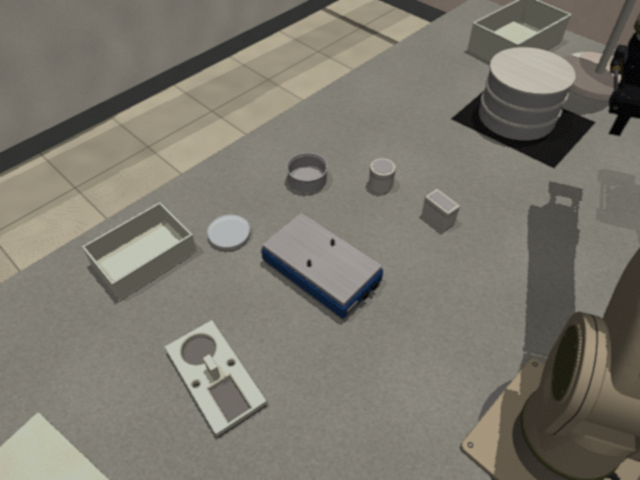

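Top view: carrier centre near (157,291), with round pocket (164,261) and oblong (151,319); shaker (309,277), pegs (290,277) and (326,275); round tin (454,237), oblong tin (458,322); dish (277,172), pan (396,172). The side view shows the same layout.

```bash
python3 - <<'E'
from h import *
import pickle
a,b=pickle.load(open('s.pkl','rb'))
P=cloud(a)
def seg(name,box,h,tol):
    u0,v0,u1,v1=box
    m=np.zeros((480,640),np.uint8); m[v0:v1,u0:u1]=(abs(P[v0:v1,u0:u1,2]-h)<tol)
    m=m*(a['z_map']>0).astype(np.uint8)
    c=max(cv2.findContours(m,0,2)[0],key=cv2.contourArea)
    w=np.array([ray(a,p[0][0],p[0][1],h)[:2] for p in c],np.float32)
    R=cv2.minAreaRect(w); bx=cv2.boxPoints(R)
    e=max([bx[1]-bx[0],bx[2]-bx[1]],key=np.linalg.norm)
    print(name,np.round(R[0],4),np.round(R[1],4),'long axis deg',np.degrees(np.arctan2(e[1],e[0]))%180,'hz',np.median(P[m>0][:,2]))
seg('carrier',(110,225,205,355),.022,.01)
seg('shaker',(265,210,355,345),.060,.01)
seg('round',(430,215,480,265),.060,.015)
seg('oblong',(430,290,480,350),.060,.015)
seg('dish',(245,140,310,205),.016,.008)
seg('pan',(360,140,430,205),.045,.01)
for n,u,v,h in [('rp',164,261,.022),('op',151,319,.022),('rib',154,289,.064),('pegL',290,277,.078),('pegR',326,275,.078)]:
    print(n,np.round(ray(a,u,v,h),4))
# rib, pegs
for n,box,h in [('rib',(135,270,180,310),.05),('pegL',(280,265,300,290),.068),('pegR',(316,265,336,290),.068)]:
    u0,v0,u1,v1=box;Q=P[v0:v1,u0:u1].reshape(-1,3);Q=Q[Q[:,2]>h];print(n,len(Q),Q.mean(0) if len(Q) else '',np.ptp(Q,axis=0) if len(Q) else '')
print('a',P[240,454],P[322,458],P[400,250])
E
```

```text
carrier [0.5035 0.3229] [0.1029 0.1999] long axis deg 170.11284 hz 0.021483365169600647
shaker [0.5352 0.0152] [0.221  0.1216] long axis deg 2.8938217 hz 0.05977820063387559
round [ 0.6143 -0.2733] [0.0584 0.0605] long axis deg 90.78362 hz 0.05994620232847137
oblong [ 0.4498 -0.279 ] [0.043  0.0697] long axis deg 173.05978 hz 0.05977386056854097
dish [0.7554 0.0856] [0.0947 0.0949] long axis deg 90.83369 hz 0.01581248945415331
pan [ 0.7555 -0.1621] [0.0977 0.0997] long axis deg 135.63754 hz 0.04254198861207155
rp [0.5618 0.3118 0.022 ]
op [0.4438 0.3327 0.022 ]
rib [0.5038 0.3175 0.064 ]
pegL [0.5303 0.0505 0.078 ]
pegR [ 0.5351 -0.0195  0.078 ]
rib 145 [0.50245456 0.3009842  0.13617482] [0.02939173 0.32431546 1.08985268]
pegL 22 [0.52684652 0.04516791 0.22038453] [0.04654594 0.04582355 1.07178897]
pegR 19 [ 0.53174816 -0.017588    0.18690872] [0.05154907 0.03239172 1.07068527]
a [ 0.60892617 -0.27463904  0.06227722] [ 0.44728695 -0.27991579  0.06143902] [ 0.28227583  0.13056976 -0.00278441]
```

```bash
python3 -m creep '[{"x":0.24,"y":0.3,"spin":60},{"x":0.24,"y":0.3,"spin":60},{"x":0.24,"y":0.3,"spin":60},{"x":0.24,"y":0.3,"spin":60},{"x":0.24,"y":0.3,"spin":60},{"x":0.24,"y":0.3,"spin":60},{"x":0.24,"y":0.89,"spin":145.5},{"x":0.24,"y":0.89,"spin":145.5},{"x":0.24,"y":0.89,"spin":145.5},{"x":0.24,"y":0.89,"spin":145.5},{"x":0.24,"y":0.89,"spin":145.5},{"x":0.24,"y":0.89,"spin":145.5}]' 0.06 40
```

```text
invalid input at $[0]: expected keys x, y, z, spin
```

```bash
python3 -m creep '[{"x":0.24,"y":0.3,"z":0,"spin":60},{"x":0.24,"y":0.3,"z":0,"spin":60},{"x":0.24,"y":0.3,"z":0,"spin":60},{"x":0.24,"y":0.3,"z":0,"spin":60},{"x":0.24,"y":0.3,"z":0,"spin":60},{"x":0.24,"y":0.3,"z":0,"spin":60},{"x":0.24,"y":0.89,"z":0,"spin":145.5},{"x":0.24,"y":0.89,"z":0,"spin":145.5},{"x":0.24,"y":0.89,"z":0,"spin":145.5},{"x":0.24,"y":0.89,"z":0,"spin":145.5},{"x":0.24,"y":0.89,"z":0,"spin":145.5},{"x":0.24,"y":0.89,"z":0,"spin":145.5}]' 0.06 40
```

```text
time: 1.6
ee_pos: [0.4979, 0.1014, 0.2476]
eef_rot: [0.869, 0.496, 0.0, 0.0]
ft_force: [1.2, 0.4, -0.7]
width: 0.0601
```

```bash
python3 -m creep '[{"x":0.005,"y":0.215,"z":-0.06,"spin":20},{"x":0.005,"y":0.215,"z":-0.06,"spin":20},{"x":0.005,"y":0.215,"z":-0.06,"spin":20},{"x":0.005,"y":0.215,"z":-0.06,"spin":20},{"x":0.005,"y":0.215,"z":-0.06,"spin":20},{"x":0.005,"y":0.215,"z":-0.06,"spin":20}]'
cat >> h.py <<'E'
from scipy.spatial.transform import Rotation as Ro
def wray(c,u,v,h):
    K=c['K'];x=(u-K[0,2])/K[0,0];y=(v-K[1,2])/K[1,1];th=np.hypot(x,y)
    d=np.array([x/th*np.sin(th),y/th*np.sin(th),np.cos(th)])@c['R'];o=-c['R'].T@c['t']
    return o+d*(h-o[2])/d[2]
def wcloud(c):
    K=c['K'];v,u=np.mgrid[:480,:640];x=(u-K[0,2])/K[0,0];y=(v-K[1,2])/K[1,1];th=np.hypot(x,y)+1e-9
    s=np.tan(th)/th;z=c['z_map'];return (np.stack([x*s*z,y*s*z,z],-1)-c['t'])@c['R']
def pose():
    s=r.read_state();x=Ro.from_quat(s['eef_rot']).as_matrix()[:,0]
    return np.round(s['ee_pos'],4),round(float(np.degrees(np.arctan2(x[1],x[0]))),2)
E
python3 - <<'E'
from h import *
import pickle
print(pose());c=cam('wrist');pickle.dump(c,open('w1.pkl','wb'));cv2.imwrite('pics/w1.png',c['pixels'])
print(c['K'],-c['R'].T@c['t'],c['R'])
E
```

```text
time: 2.35
ee_pos: [0.5035, 0.3139, 0.1873]
eef_rot: [0.771, 0.636, -0.0, 0.0]
ft_force: [0.4, -0.5, -0.5]
width: 0.0603
(array([0.5035, 0.3139, 0.1873]), 79.06)
[[371.64829954   0.         313.35069797]
 [  0.         371.64829954 237.61967344]
 [  0.           0.           1.        ]] [0.43940757 0.32553338 0.32473091] [[ 0.18871184  0.98203068 -0.00189613]
 [ 0.9531757  -0.18270161  0.24099006]
 [ 0.23631321 -0.04728503 -0.97052573]]
```

View pics/w1.png

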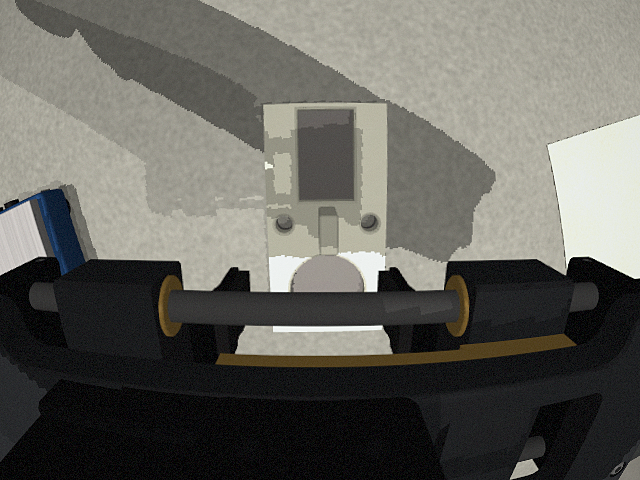

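Wrist view: holes at about (285,221) and (369,221), oblong pocket (326,155), rib around (328,230) with the round pocket beyond it.

```bash
python3 - <<'E'
from h import *
import pickle
c=pickle.load(open('w1.pkl','rb'))
for n,u,v,h in [('hL',285,220,.022),('hR',369,220,.022),('c1',264,104,.022),('c2',386,104,.022)]: print(n,np.round(wray(c,u,v,h),4))
P=wcloud(c);m=np.zeros((480,640),np.uint8);m[195:262,300:350]=(abs(P[195:262,300:350,2]-.064)<.008)
w=P[m>0][:,:2].astype(np.float32);print(len(w),np.median(P[m>0][:,2]),cv2.minAreaRect(w))
E
```

```text
hL [0.4938 0.2905 0.022 ]
hR [0.507  0.3593 0.022 ]
c1 [0.3965 0.2926 0.022 ]
c2 [0.4144 0.3898 0.022 ]
820 0.06390557468465347 ((0.5028464794158936, 0.32399383187294006), (0.013971342705190182, 0.029751913622021675), 79.81951141357422)
```

```bash
python3 -m creep '[{"x":0,"y":0.01,"z":-0.05,"spin":0.8},{"x":0,"y":0.01,"z":-0.09,"spin":0.8},{"x":0,"y":0.01,"z":-0.115,"spin":0.8},{"x":0,"y":0.01,"z":-0.132,"spin":0.8},{"x":0,"y":0.01,"z":-0.132,"spin":0.8}]' && python3 -m creep '[{"x":0,"y":0,"z":0,"spin":0},{"x":0,"y":0,"z":0,"spin":0},{"x":0,"y":0,"z":0,"spin":0},{"x":0,"y":0,"z":0,"spin":0},{"x":0,"y":0,"z":0,"spin":0},{"x":0,"y":0,"z":0,"spin":0}]' 0 45; python3 -c "
from h import *
print(pose())"
```

```text
time: 3.02
ee_pos: [0.5034, 0.3236, 0.0551]
eef_rot: [0.767, 0.642, -0.001, 0.0]
ft_force: [-0.6, 0.3, 0.9]
width: 0.0598
time: 3.78
ee_pos: [0.5033, 0.3247, 0.0556]
eef_rot: [0.767, 0.642, 0.0, -0.0]
ft_force: [0.2, 0.0, -0.0]
width: 0.0139
(array([0.5033, 0.3247, 0.0556]), 79.89)
```

```bash
python3 -m creep '[{"x":0,"y":0,"z":0.01,"spin":0},{"x":0,"y":0,"z":0.03,"spin":0},{"x":0,"y":0,"z":0.06,"spin":0},{"x":0,"y":0,"z":0.09,"spin":0},{"x":0,"y":0,"z":0.11,"spin":0},{"x":0,"y":-0.05,"z":0.11,"spin":4},{"x":0.01,"y":-0.1,"z":0.11,"spin":13},{"x":0.01,"y":-0.1,"z":0.11,"spin":13}]'
python3 - <<'E'
from h import *
import pickle
a,b=pickle.load(open('s.pkl','rb'))
def dark(c,box):
    u0,v0,u1,v1=box;g=255.-cv2.cvtColor(c['pixels'],6)[v0:v1,u0:u1]
    bg=np.median(g);w=np.clip(g-bg-30,0,None);v,u=np.mgrid[v0:v1,u0:u1];m=w>0
    print('px',(w*u).sum()/w.sum(),(w*v).sum()/w.sum(),m.sum(),u[m].min(),u[m].max(),v[m].min(),v[m].max());return (w*u).sum()/w.sum(),(w*v).sum()/w.sum()
for bx in [(284,270,297,284),(320,268,333,282)]: print(ray(a,*dark(a,bx),.069))
for bx in [(302,255,317,272),(325,234,341,250)]: print(ray(b,*dark(b,bx),.069))
c=cam('wrist');pickle.dump(c,open('w2.pkl','wb'));cv2.imwrite('pics/w2.png',c['pixels']);print(pose())
E
```

```text
time: 4.78
ee_pos: [0.5151, 0.2192, 0.1656]
eef_rot: [0.691, 0.723, -0.001, 0.001]
ft_force: [0.7, 0.7, -3.2]
width: 0.0131
px 289.8456712672522 276.6863237139272 23 288 292 274 279
[0.53127815 0.0512135  0.069     ]
px 326.3086854460094 275.0669014084507 24 324 329 273 277
[ 0.53540453 -0.02032743  0.069     ]
px 308.69209354120267 263.1119153674833 40 306 311 259 267
[0.52984771 0.05270763 0.069     ]
px 332.1501483679525 242.17091988130565 35 330 335 238 246
[ 0.53377974 -0.01919705  0.069     ]
(array([0.5141, 0.2222, 0.1659]), 92.62)
```

View pics/w2.png

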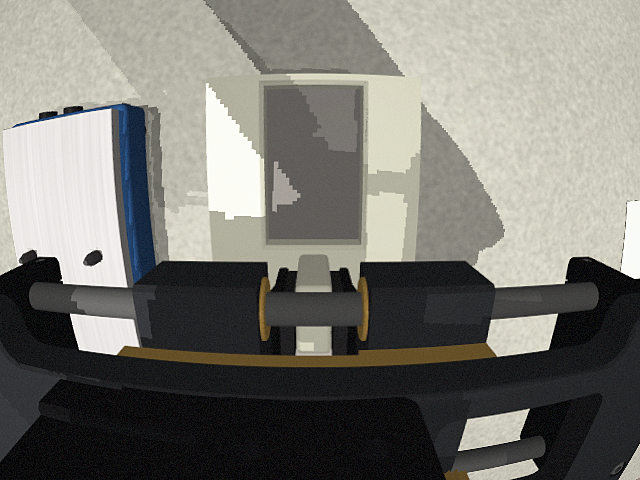

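Wrist view: carrier is held by the rib, far edge (207,80)–(418,77); the pegs show at (28,257) and (93,257) to the left.

```bash
python3 - <<'E'
from h import *
import pickle
c=pickle.load(open('w2.pkl','rb'));P=wcloud(c)
for u,v in [(225,90),(405,88),(225,240),(405,240)]: print(np.round(P[v,u],4))
h=.132
A=wray(c,207,80,h);B=wray(c,419,77,h);print(A,B,np.linalg.norm(A-B))
d=(B-A)[:2]/np.linalg.norm((B-A)[:2]);x=np.array([d[1],-d[0]]);print('yaw',np.degrees(np.arctan2(x[1],x[0])),'origin',(A+B)[:2]/2+x*.1)
o=[wray(c,u,v,h) for u,v in [(262,84),(366,86),(266,243),(362,243)]];print(np.round(o,4));m=np.mean(o,0)[:2];print('orig from pocket',m+x*.057)
print(wray(c,93,253,.078),wray(c,28,254,.078))
E
```

```text
[0.4239 0.1728 0.1319]
[0.4191 0.2559 0.132 ]
[0.4955 0.1742 0.132 ]
[0.4914 0.2613 0.1319]
[0.41889707 0.16381763 0.132     ] [0.41295301 0.262504   0.132     ] 0.09886521789916425
yaw 3.4468618279123935 origin [0.51574414 0.2191731 ]
[[0.4212 0.1902 0.132 ]
 [0.4199 0.2376 0.132 ]
 [0.496  0.1944 0.132 ]
 [0.4938 0.2403 0.132 ]]
orig from pocket [0.51463965 0.21904611]
[0.52460883 0.05942982 0.078     ] [ 0.52998487 -0.00986814  0.078     ]
```

```bash
python3 - <<'E'
from h import *
import pickle
c=pickle.load(open('w2.pkl','rb'));P=wcloud(c)
for u0,u1 in [(15,45),(75,110)]:
    Q=P[240:275,u0:u1];m=(Q[...,2]>.064)&(Q[...,2]<.085)&(Q[...,1]<.08);v,u=np.nonzero(m);W=Q[m]
    print(m.sum(),np.round(W.mean(0),4),np.round(W.min(0),4),np.round(W.max(0),4),u.min()+u0,u.max()+u0,v.min()+240,v.max()+240)
    k=W[W[:,2]>.073];print(len(k),k.mean(0))
m=(abs(P[...,2]-.06)<.004)&(P[...,1]<.1);m[:,150:]=0
print(np.median(P[m][:,2]),P[m][:,1].max(),P[m][:,0].min())
a,b=pickle.load(open('s.pkl','rb'))
for cc,(u0,v0,u1,v1) in [(a,(280,265,337,288)),(b,(298,230,345,275))]:
    Q=cloud(cc)[v0:v1,u0:u1];m=(Q[...,2]>.065)&(Q[...,2]<.09)
    W=Q[m];L=W[W[:,1]>.015];R=W[W[:,1]<.015];print(len(L),L.mean(0),len(R),R.mean(0))
E
```

```text
133 [ 0.5349 -0.0186  0.0721] [ 0.5312 -0.0237  0.064 ] [ 0.5389 -0.0145  0.0794] 18 34 251 263
55 [ 0.53568607 -0.01972584  0.07623545]
185 [0.5313 0.053  0.0721] [0.5274 0.0479 0.0641] [0.5368 0.056  0.0798] 83 100 251 265
80 [0.53183635 0.05222562 0.07615564]
0.06040915911112875 0.07961885195655134 0.4213416228824064
24 [0.53073255 0.05097644 0.07334003] 17 [ 0.53667439 -0.02069944  0.07478216]
28 [0.53013443 0.052402   0.07115322] 24 [ 0.53672291 -0.01700116  0.07273824]
```

```bash
python3 -m creep '[{"x":0.005,"y":-0.045,"z":0,"spin":0},{"x":0.01,"y":-0.1,"z":0,"spin":0},{"x":0.019,"y":-0.155,"z":0,"spin":0},{"x":0.019,"y":-0.195,"z":0,"spin":0},{"x":0.019,"y":-0.206,"z":0,"spin":0},{"x":0.019,"y":-0.206,"z":0,"spin":0},{"x":0.019,"y":-0.206,"z":0,"spin":0},{"x":0.019,"y":-0.206,"z":0,"spin":0}]'
python3 - <<'E'
from h import *
import pickle
print(pose())
a=cam('top');P=cloud(a);m=((abs(P[...,2]-.132)<.006)&(abs(P[...,0]-.53)<.15)&(abs(P[...,1])<.15)).astype(np.uint8)
print(m.sum());w=np.array([p for p in P[m>0][:,:2]],np.float32)
c=cam('wrist');P=wcloud(c);m=(abs(P[...,2]-.132)<.003);m[262:]=0
w=P[m][:,:2];A=wray
cv2.imwrite('pics/w3.png',c['pixels']);pickle.dump(c,open('w3.pkl','wb'))
R=cv2.minAreaRect(w.astype(np.float32));print(R)
b=cv2.boxPoints(R);x=np.array([np.cos(np.radians(3.1)),np.sin(np.radians(3.1))]);b=b[np.argsort(b[:,0])];print(b[:2].mean(0)+.1*x)
E
```

```text
time: 5.82
ee_pos: [0.5323, 0.0204, 0.1657]
eef_rot: [0.688, 0.725, 0.0, -0.0]
ft_force: [1.1, 0.2, -3.2]
width: 0.0135
(array([0.5323, 0.0204, 0.1657]), 93.02)
106
((0.476938396692276, 0.015886474400758743), (0.08914121985435486, 0.10077386349439621), 2.9613070487976074)
[0.53228095 0.01899177]
```

```bash
python3 -m creep '[{"x":0.001,"y":-0.004,"z":-0.01,"spin":0},{"x":0.001,"y":-0.004,"z":-0.02,"spin":0},{"x":0.001,"y":-0.004,"z":-0.026,"spin":0},{"x":0.001,"y":-0.004,"z":-0.03,"spin":0},{"x":0.001,"y":-0.004,"z":-0.034,"spin":0},{"x":0.001,"y":-0.004,"z":-0.038,"spin":0},{"x":0.001,"y":-0.004,"z":-0.042,"spin":0},{"x":0.001,"y":-0.004,"z":-0.042,"spin":0}]'; python3 -c "
from h import *
print(pose())"
```

```text
time: 6.92
ee_pos: [0.5331, 0.0146, 0.1233]
eef_rot: [0.689, 0.725, -0.0, -0.0]
ft_force: [0.4, -0.4, -3.7]
width: 0.0134
(array([0.5331, 0.0146, 0.1233]), 92.89)
```

```bash
python3 -m creep '[{"x":0,"y":0.001,"z":-0.003,"spin":0},{"x":0,"y":0.001,"z":-0.006,"spin":0},{"x":0,"y":0.001,"z":-0.008,"spin":0},{"x":0,"y":0.001,"z":-0.0085,"spin":0},{"x":0,"y":0.001,"z":-0.0085,"spin":0}]'; python3 -c "
from h import *
print(pose())"
```

```text
time: 7.55
ee_pos: [0.5333, 0.0156, 0.1156]
eef_rot: [0.689, 0.725, -0.0, 0.0]
ft_force: [-4.2, 0.5, 5.0]
width: 0.0136
(array([0.5333, 0.0156, 0.1156]), 92.88)
```

```bash
python3 -m creep '[{"x":0,"y":0,"z":0,"spin":0},{"x":0,"y":0,"z":0,"spin":0},{"x":0,"y":0,"z":0,"spin":0},{"x":0,"y":0,"z":0,"spin":0},{"x":0,"y":0,"z":0.02,"spin":0},{"x":0,"y":0,"z":0.05,"spin":0},{"x":0,"y":0,"z":0.085,"spin":0}]' 0.05 && python3 -m creep '[{"x":0.07,"y":-0.28,"z":0.03,"spin":-8},{"x":0.07,"y":-0.28,"z":0.03,"spin":-8},{"x":0.07,"y":-0.28,"z":0.03,"spin":-8},{"x":0.07,"y":-0.28,"z":0.03,"spin":-8},{"x":0.07,"y":-0.28,"z":0.03,"spin":-8},{"x":0.07,"y":-0.28,"z":0.03,"spin":-8},{"x":0.07,"y":-0.28,"z":0.03,"spin":-8}]' 0.087
python3 - <<'E'
from h import *
import pickle
print(pose())
a=cam('top');P=cloud(a);v0,v1,u0,u1=200,350,255,365
Q=P[v0:v1,u0:u1];m=np.zeros((480,640),np.uint8);m[v0:v1,u0:u1]=abs(Q[...,2]-.082)<.006
c=max(cv2.findContours(m,0,2)[0],key=cv2.contourArea);w=np.array([ray(a,*p[0],.082)[:2] for p in c],np.float32);print('carrier',cv2.minAreaRect(w),np.median(P[m>0][:,2]))
c=cam('wrist');cv2.imwrite('pics/w4.png',c['pixels']);pickle.dump((a,c),open('w4.pkl','wb'))
for s,vv in [('carr',a)]:
  im=vv['pixels'][190:360,240:380];cv2.imwrite('pics/t4.png',cv2.resize(im,None,fx=3.4,fy=3.4,interpolation=2))
E
```

```text
time: 8.43
ee_pos: [0.5333, 0.0159, 0.2021]
eef_rot: [0.689, 0.725, 0.0, 0.0]
ft_force: [-0.3, -0.6, 1.3]
width: 0.05
time: 9.3
ee_pos: [0.6035, -0.2634, 0.231]
eef_rot: [0.738, 0.675, 0.001, -0.0]
ft_force: [-0.6, 0.2, 0.7]
width: 0.0869
(array([ 0.6035, -0.2634,  0.231 ]), 84.93)
carrier ((0.5337105989456177, 0.01501600444316864), (0.19990313053131104, 0.09994305670261383), 2.9508066177368164) 0.08163928081267866
```

View pics/w4.png

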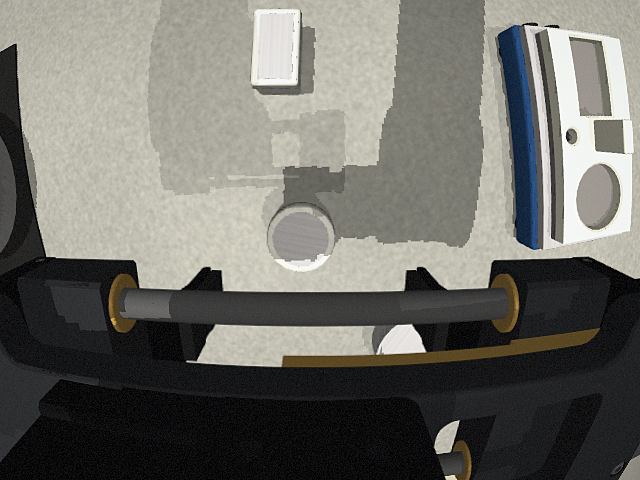

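View pics/t4.png

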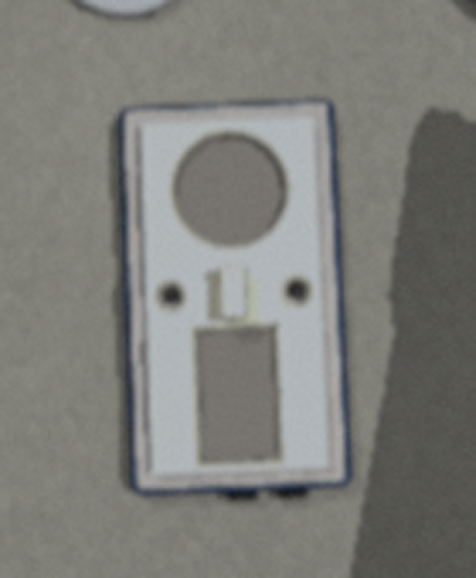

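Viewed 6 so far. Wrist view: round tin top near (302,232), oblong tin top near (276,47). The top crop shows the carrier centred on the platform, with a peg in each hole at (172,293) and (297,290).

```bash
python3 - <<'E'
from h import *
import pickle
a,c=pickle.load(open('w4.pkl','rb'));P=wcloud(c)
for n,(v0,v1,u0,u1) in [('round',(190,275,255,350)),('oblong',(0,100,240,315))]:
    Q=P[v0:v1,u0:u1];m=np.zeros((480,640),np.uint8);m[v0:v1,u0:u1]=abs(Q[...,2]-.06)<.004
    k=max(cv2.findContours(m,0,1)[0],key=cv2.contourArea);w=np.array([wray(c,*p[0],.06)[:2] for p in k],np.float32)
    print(n,cv2.minAreaRect(w),cv2.minEnclosingCircle(w),np.median(P[m>0][:,2]))
E
```

```text
round ((0.6145204901695251, -0.2760186195373535), (0.05777823552489281, 0.05924980714917183), 84.921875) ((0.6145357489585876, -0.2756485939025879), 0.030080901458859444) 0.060568741483910865
oblong ((0.4499306082725525, -0.2820836007595062), (0.04038654640316963, 0.06948809325695038), 82.63401794433594) ((0.4494488835334778, -0.2822602391242981), 0.038903459906578064) 0.060538953680235305
```

```bash
python3 -m creep '[{"x":0.011,"y":-0.011,"z":-0.05,"spin":0},{"x":0.011,"y":-0.011,"z":-0.09,"spin":0},{"x":0.011,"y":-0.011,"z":-0.13,"spin":0},{"x":0.011,"y":-0.011,"z":-0.16,"spin":0},{"x":0.011,"y":-0.011,"z":-0.18,"spin":0},{"x":0.011,"y":-0.011,"z":-0.18,"spin":0},{"x":0.011,"y":-0.011,"z":-0.18,"spin":0}]' && python3 -m creep '[{"x":0,"y":0,"z":0,"spin":0},{"x":0,"y":0,"z":0,"spin":0},{"x":0,"y":0,"z":0,"spin":0},{"x":0,"y":0,"z":0,"spin":0},{"x":0,"y":0,"z":0,"spin":0},{"x":0,"y":0,"z":0,"spin":0}]' 0.03 25 && python3 -m creep '[{"x":0,"y":0,"z":0.01,"spin":0},{"x":0,"y":0,"z":0.04,"spin":0},{"x":0,"y":0,"z":0.09,"spin":2},{"x":0,"y":0,"z":0.14,"spin":8},{"x":0,"y":0,"z":0.16,"spin":8},{"x":0,"y":0,"z":0.16,"spin":8}]' ; python3 -c "
from h import *
print(pose())"
```

```text
time: 10.28
ee_pos: [0.6152, -0.2753, 0.0517]
eef_rot: [0.738, 0.675, 0.0, 0.001]
ft_force: [0.1, 0.0, 0.4]
width: 0.0869
time: 11.02
ee_pos: [0.6144, -0.2754, 0.0503]
eef_rot: [0.738, 0.675, 0.0, 0.0]
ft_force: [-1.4, -0.1, 3.4]
width: 0.0592
time: 11.78
ee_pos: [0.6147, -0.2755, 0.2109]
eef_rot: [0.69, 0.724, 0.0, 0.001]
ft_force: [-0.5, -0.2, -1.7]
width: 0.0594
(array([ 0.6147, -0.2755,  0.2109]), 92.79)
```

```bash
python3 -m creep '[{"x":-0.003,"y":0.04,"z":0,"spin":0},{"x":-0.007,"y":0.1,"z":0,"spin":0},{"x":-0.012,"y":0.16,"z":0,"spin":0},{"x":-0.017,"y":0.22,"z":0,"spin":0},{"x":-0.021,"y":0.27,"z":0,"spin":0},{"x":-0.021,"y":0.294,"z":-0.01,"spin":0},{"x":-0.021,"y":0.294,"z":-0.04,"spin":0},{"x":-0.021,"y":0.294,"z":-0.065,"spin":0},{"x":-0.021,"y":0.294,"z":-0.07,"spin":0},{"x":-0.021,"y":0.294,"z":-0.07,"spin":0}]'
python3 - <<'E'
from h import *
import pickle
print(pose())
a=cam('top');P=cloud(a)
m=((abs(P[...,2]-.147)<.006)&(abs(P[...,0]-.593)<.04)&(abs(P[...,1]-.018)<.04)).astype(np.uint8);print(m.sum())
c=cam('wrist');cv2.imwrite('pics/w5.png',c['pixels']);pickle.dump(c,open('w5.pkl','wb'))
E
```

```text
time: 13.02
ee_pos: [0.5929, 0.0186, 0.1394]
eef_rot: [0.689, 0.725, -0.0, -0.001]
ft_force: [-0.0, 0.3, -1.8]
width: 0.0595
(array([0.5929, 0.0186, 0.1394]), 92.86)
0
```

View pics/w5.png

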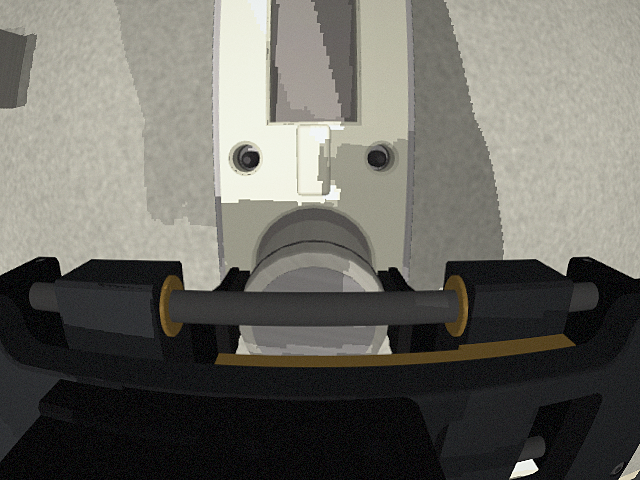

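Viewed 7. Wrist view: tin held above the round pocket (edge arc at about (314,208)), rib top near (313,160), pegs visible in holes (245,157) and (378,157).

```bash
python3 - <<'E'
from h import *
import pickle
c=pickle.load(open('w5.pkl','rb'));P=wcloud(c)
m=np.zeros((480,640),bool);m[120:200,290:340]=abs(P[120:200,290:340,2]-.124)<.005;print('rib',m.sum(),cv2.minAreaRect(P[m][:,:2].astype(np.float32)))
T=abs(P[...,2]-.149)<.005;T[:240]=0;T[:,:235]=0;T[:,395:]=0;v,u=np.nonzero(T);print('tin top',T.sum(),np.median(P[T][:,2]),P[T][:,:2].min(0),P[T][:,:2].max(0),cv2.minEnclosingCircle(P[T][:,:2].astype(np.float32)))
# pocket edge arc at z .082: boundary between rim and floor
B=(P[...,2]<.075)&(P[...,2]>.062);B[:200]=0;B[260:]=0;B[:,:245]=0;B[:,385:]=0
pts=[]
for u in range(270,360,5):
    k=np.nonzero(B[:,u])[0]
    if len(k): pts.append(wray(c,u,k[0]-.5,.082)[:2])
pts=np.array(pts);A=np.c_[2*pts,np.ones(len(pts))];s=np.linalg.lstsq(A,(pts**2).sum(1),rcond=None)[0];print(s[:2],np.sqrt(s[2]+s[:2]@s[:2]))
E
```

```text
rib 2361 ((0.5331375598907471, 0.01448823232203722), (0.029577655717730522, 0.014012704603374004), 3.931194305419922)
tin top 8775 0.15047365204535465 [ 0.56431425 -0.01296095] [0.60971762 0.04886569] ((0.5955843925476074, 0.017799967899918556), 0.03170450031757355)
[0.59289998 0.01770122] 0.032690328345877734
```

```bash
python3 -m creep '[{"x":-0.001,"y":-0.0005,"z":-0.004,"spin":0},{"x":-0.001,"y":-0.0005,"z":-0.008,"spin":0},{"x":-0.001,"y":-0.0005,"z":-0.011,"spin":0},{"x":-0.001,"y":-0.0005,"z":-0.014,"spin":0},{"x":-0.001,"y":-0.0005,"z":-0.017,"spin":0},{"x":-0.001,"y":-0.0005,"z":-0.0195,"spin":0},{"x":-0.001,"y":-0.0005,"z":-0.0195,"spin":0}]'
```

```text
time: 14.0
ee_pos: [0.5922, 0.0181, 0.1204]
eef_rot: [0.689, 0.725, -0.0, -0.0]
ft_force: [0.8, -0.3, -1.5]
width: 0.0596
```

```bash
python3 -m creep '[{"x":0,"y":0,"z":-0.001,"spin":0},{"x":0,"y":0,"z":-0.002,"spin":0},{"x":0,"y":0,"z":-0.0025,"spin":0},{"x":0,"y":0,"z":-0.0025,"spin":0}]'
```

```text
time: 14.5
ee_pos: [0.5923, 0.0181, 0.1182]
eef_rot: [0.689, 0.725, -0.0, 0.0]
ft_force: [-1.3, -0.9, 0.4]
width: 0.059
```

```bash
python3 -m creep '[{"x":0,"y":0,"z":0,"spin":0},{"x":0,"y":0,"z":0,"spin":0},{"x":0,"y":0,"z":0,"spin":0},{"x":0,"y":0,"z":0,"spin":0},{"x":0,"y":0,"z":0.015,"spin":0},{"x":0,"y":0,"z":0.05,"spin":0},{"x":0,"y":0,"z":0.09,"spin":0},{"x":0,"y":0,"z":0.09,"spin":0}]' 0.085 && python3 -m creep '[{"x":-0.142,"y":-0.298,"z":0,"spin":-10},{"x":-0.142,"y":-0.298,"z":0,"spin":-10},{"x":-0.142,"y":-0.298,"z":0,"spin":-10},{"x":-0.142,"y":-0.298,"z":0,"spin":-10},{"x":-0.142,"y":-0.298,"z":0,"spin":-10},{"x":-0.142,"y":-0.298,"z":0,"spin":-10},{"x":-0.142,"y":-0.298,"z":0,"spin":-10},{"x":-0.142,"y":-0.298,"z":0,"spin":-10}]' 0.075
python3 - <<'E'
from h import *
import pickle
print(pose())
c=cam('wrist');P=wcloud(c);cv2.imwrite('pics/w6.png',c['pixels'])
m=((abs(P[...,2]-.06)<.004)&(abs(P[...,0]-.45)<.06)&(abs(P[...,1]+.28)<.06));print(m.sum(),cv2.minAreaRect(P[m][:,:2].astype(np.float32)))
a=cam('top');P=cloud(a);m=((abs(P[...,2]-.128)<.006)&(abs(P[...,0]-.593)<.05)&(abs(P[...,1]-.018)<.05)).astype(np.uint8)
k=max(cv2.findContours(m,0,1)[0],key=cv2.contourArea);w=np.array([ray(a,*p[0],.128)[:2] for p in k],np.float32);print('round tin',cv2.minEnclosingCircle(w),np.median(P[m>0][:,2]))
E
```

```text
time: 15.5
ee_pos: [0.594, 0.0188, 0.2123]
eef_rot: [0.689, 0.725, 0.002, 0.002]
ft_force: [-0.4, -0.5, -0.7]
width: 0.0851
time: 16.5
ee_pos: [0.4514, -0.2778, 0.2081]
eef_rot: [0.749, 0.663, 0.0, -0.0]
ft_force: [-0.1, 1.2, 0.1]
width: 0.0748
(array([ 0.4514, -0.2778,  0.2081]), 83.05)
4295 ((0.4485902786254883, -0.2824075222015381), (0.04024830088019371, 0.0703485757112503), 83.0556640625)
round tin ((0.5932459831237793, 0.017440494149923325), 0.029805148020386696) 0.12810520115931873
```

```bash
python3 -m creep '[{"x":-0.002,"y":-0.0035,"z":-0.04,"spin":0},{"x":-0.002,"y":-0.0035,"z":-0.08,"spin":0},{"x":-0.002,"y":-0.0035,"z":-0.12,"spin":0},{"x":-0.002,"y":-0.0035,"z":-0.145,"spin":0},{"x":-0.002,"y":-0.0035,"z":-0.157,"spin":0},{"x":-0.002,"y":-0.0035,"z":-0.157,"spin":0},{"x":-0.002,"y":-0.0035,"z":-0.157,"spin":0}]' && python3 -m creep '[{"x":0,"y":0,"z":0,"spin":0},{"x":0,"y":0,"z":0,"spin":0},{"x":0,"y":0,"z":0,"spin":0},{"x":0,"y":0,"z":0,"spin":0},{"x":0,"y":0,"z":0,"spin":0},{"x":0,"y":0,"z":0,"spin":0},{"x":0,"y":0,"z":0,"spin":0}]' 0.02 25 && python3 -m creep '[{"x":0,"y":0,"z":0.01,"spin":0},{"x":0,"y":0,"z":0.04,"spin":0},{"x":0,"y":0,"z":0.09,"spin":2},{"x":0,"y":0,"z":0.14,"spin":10},{"x":0,"y":0,"z":0.16,"spin":10},{"x":0,"y":0,"z":0.16,"spin":10},{"x":0,"y":0,"z":0.16,"spin":10}]' ; python3 -c "
from h import *
print(pose())"
```

```text
time: 17.48
ee_pos: [0.4491, -0.2835, 0.0522]
eef_rot: [0.75, 0.662, 0.0, 0.001]
ft_force: [0.5, -1.2, -0.0]
width: 0.0748
time: 18.35
ee_pos: [0.4484, -0.2832, 0.0511]
eef_rot: [0.75, 0.662, 0.0, -0.0]
ft_force: [-0.0, 1.7, 3.6]
width: 0.0401
time: 19.23
ee_pos: [0.4477, -0.2832, 0.21]
eef_rot: [0.689, 0.725, -0.0, -0.001]
ft_force: [0.1, 0.3, -1.9]
width: 0.0397
(array([ 0.4477, -0.2832,  0.21  ]), 92.86)
```

```bash
python3 -m creep '[{"x":0.003,"y":0.04,"z":0,"spin":0},{"x":0.009,"y":0.1,"z":0,"spin":0},{"x":0.015,"y":0.16,"z":0,"spin":0},{"x":0.021,"y":0.22,"z":0,"spin":0},{"x":0.028,"y":0.27,"z":0,"spin":0},{"x":0.0285,"y":0.295,"z":-0.01,"spin":0},{"x":0.0285,"y":0.295,"z":-0.04,"spin":0},{"x":0.0285,"y":0.295,"z":-0.065,"spin":0},{"x":0.0285,"y":0.295,"z":-0.07,"spin":0},{"x":0.0285,"y":0.295,"z":-0.07,"spin":0},{"x":0.0285,"y":0.295,"z":-0.07,"spin":0}]'
python3 - <<'E'
from h import *
import pickle
print(pose())
c=cam('wrist');cv2.imwrite('pics/w7.png',c['pixels']);pickle.dump(c,open('w7.pkl','wb'));P=wcloud(c)
T=(abs(P[...,2]-.149)<.005)&(abs(P[...,0]-.477)<.06)&(abs(P[...,1]-.012)<.05);w=P[T][:,:2];print(T.sum(),w.min(0),w.max(0),cv2.minAreaRect(w.astype(np.float32)))
for h in (.082,):
  C=(abs(P[...,2]-h)<.003)&(abs(P[...,1]-.012)<.06)&(P[...,0]<.46);w=P[C][:,:2];print(cv2.minAreaRect(w.astype(np.float32)),w.min(0),w.max(0))
E
```

```text
time: 20.6
ee_pos: [0.4773, 0.0116, 0.1418]
eef_rot: [0.689, 0.725, 0.0, 0.0]
ft_force: [0.6, 0.8, -1.1]
width: 0.0396
(array([0.4773, 0.0116, 0.1418]), 92.87)
9548 [ 0.44093904 -0.01979895] [0.49421073 0.04034663] ((0.4675314724445343, 0.010301467031240463), (0.0523589625954628, 0.06019150838255882), 1.5131951570510864)
((0.44711852073669434, 0.010072413831949234), (0.029372278600931168, 0.10088750720024109), 2.2000598907470703) [ 0.43064268 -0.04034079] [0.45999727 0.06100229]
```

View pics/w7.png

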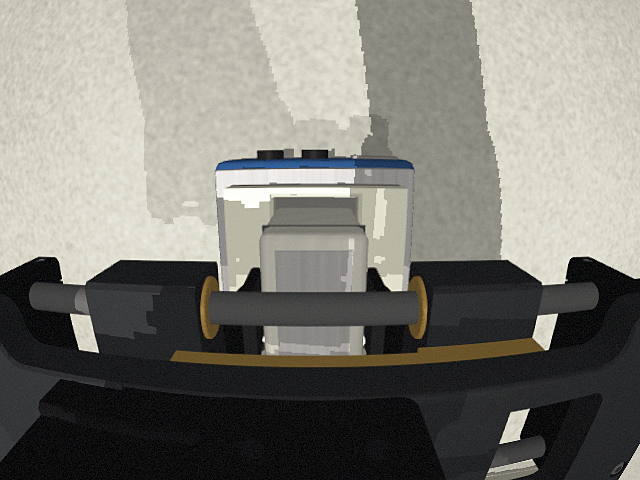

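Viewed 8. Wrist view: oblong tin is square over its pocket, tin edge at row 228, pocket edge at (316,197) with even side margins. Lowering now.

```bash
python3 -m creep '[{"x":0,"y":0.0003,"z":-0.004,"spin":0},{"x":0,"y":0.0003,"z":-0.008,"spin":0},{"x":0,"y":0.0003,"z":-0.011,"spin":0},{"x":0,"y":0.0003,"z":-0.014,"spin":0},{"x":0,"y":0.0003,"z":-0.017,"spin":0},{"x":0,"y":0.0003,"z":-0.0195,"spin":0},{"x":0,"y":0.0003,"z":-0.0205,"spin":0},{"x":0,"y":0.0003,"z":-0.0205,"spin":0}]'
```

```text
time: 21.65
ee_pos: [0.4768, 0.012, 0.1205]
eef_rot: [0.689, 0.725, 0.0, -0.0]
ft_force: [-0.2, -0.1, -1.0]
width: 0.0399
```

```bash
python3 -m creep '[{"x":0,"y":0,"z":-0.001,"spin":0},{"x":0,"y":0,"z":-0.0018,"spin":0},{"x":0,"y":0,"z":-0.0018,"spin":0},{"x":0,"y":0,"z":-0.0018,"spin":0}]'
```

```text
time: 22.15
ee_pos: [0.4769, 0.0119, 0.1191]
eef_rot: [0.689, 0.725, -0.0, 0.0]
ft_force: [-2.2, 0.4, 5.7]
width: 0.0399
```

Contact. Release to 0.065, rise, and move off to check.

```bash
python3 -m creep '[{"x":0,"y":0,"z":0,"spin":0},{"x":0,"y":0,"z":0,"spin":0},{"x":0,"y":0,"z":0,"spin":0},{"x":0,"y":0,"z":0,"spin":0},{"x":0,"y":0,"z":0.015,"spin":0},{"x":0,"y":0,"z":0.05,"spin":0},{"x":0,"y":0,"z":0.1,"spin":0},{"x":0,"y":-0.06,"z":0.1,"spin":0},{"x":0,"y":-0.12,"z":0.1,"spin":0},{"x":0,"y":-0.18,"z":0.1,"spin":0},{"x":0,"y":-0.24,"z":0.1,"spin":0},{"x":0,"y":-0.24,"z":0.1,"spin":0}]' 0.065
python3 - <<'E'
from h import *
print(pose());a=cam('top');P=cloud(a)
for n,h,(x,y) ,d in [('round tin',.128,(.593,.018),.04),('oblong',.128,(.477,.012),.045),('carrier',.082,(.5335,.015),.12)]:
    m=((abs(P[...,2]-h)<.006)&(abs(P[...,0]-x)<d)&(abs(P[...,1]-y)<d)).astype(np.uint8)
    k=max(cv2.findContours(m,0,1)[0],key=cv2.contourArea);w=np.array([ray(a,*p[0],h)[:2] for p in k],np.float32);Q=P[m>0]
    pl=np.linalg.lstsq(np.c_[Q[:,:2]-Q[:,:2].mean(0),np.ones(len(Q))],Q[:,2],rcond=None)[0]
    print(n,cv2.minAreaRect(w),np.median(Q[:,2]),'slope',pl[:2])
cv2.imwrite('pics/f.png',cv2.resize(a['pixels'][130:360,240:490],None,fx=2.4,fy=2.4))
E
```

```text
time: 23.65
ee_pos: [0.4757, -0.2332, 0.2192]
eef_rot: [0.692, 0.722, -0.0, 0.0]
ft_force: [0.1, 1.1, 0.6]
width: 0.065
(array([ 0.4757, -0.2332,  0.2192]), 92.45)
round tin ((0.5932636260986328, 0.017085829749703407), (0.058235496282577515, 0.05797453224658966), 0.8045001029968262) 0.12800134384632733 slope [0.01025133 0.00430223]
oblong ((0.4772983193397522, 0.011245864443480968), (0.06962846964597702, 0.039805974811315536), 2.903528928756714) 0.12793064526505535 slope [-7.13906976e-03 -9.89638545e-05]
carrier ((0.5337105989456177, 0.01501600444316864), (0.19990313053131104, 0.09994305670261383), 2.9508066177368164) 0.08161798896430415 slope [0.00071205 0.00054754]
```

View pics/f.png

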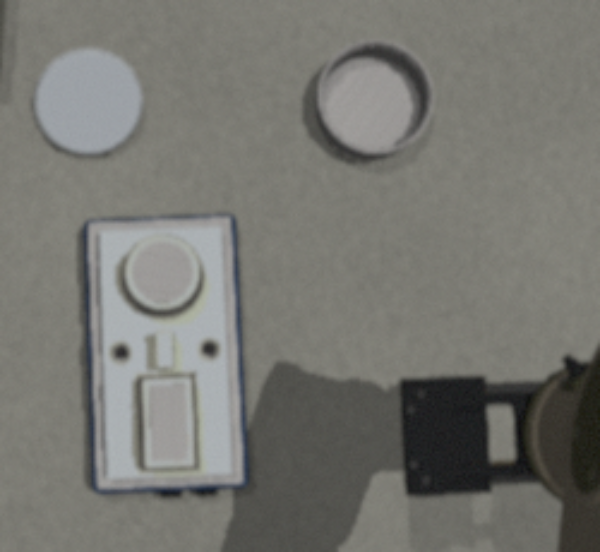

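The final top view (picture 9) shows both tins home, the carrier over both pegs at (121,352) and (210,348), the dish and pan untouched, and the gripper clear to the right.

```bash
python3 -c "
from bench import r
print(r.close_job())"
```

```text
the job is handed in; nothing more can be done
None
```

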